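# Check the cooling test kiln with the infrared thermometer

## Task

The test kiln has been cracked open to cool. Leave the infrared thermometer in its holder while you turn its click dial to setting 3 (glazed ware), then take it out, slant it in from the front under the propped lid and point it straight into the middle of the open mouth of the tea bowl in the kiln, lens about 15 cm from the mouth, and hold it steady for two seconds. Put it back fully home in its holder and let go; do not touch the kiln or the ware in it, and do not knock the loose pinch pot and glaze jar standing between the kiln, the holder and you.

Things in the scene. Friction and masses are not known exactly. Their poses are not given: they have to be found in the camera images.
- thermometer: Pistol-shaped infrared thermometer, 0.33 kg, loose; starts in its holder, barrel upright, lens down. Origin: centre of the lens, on the barrel axis. z runs up the barrel from lens to dial (it looks along -z), x points away from the grip. Along z: nose 0 to 50 mm, barrel 48 mm across 50 to 112, flange 62 mm across 112 to 118, then the dial.
- lens (a point): Centre of the lens (same point and axes as thermometer); it looks along its -z. The black nose round it is 32 mm across, tapering to 24 mm over its last 10 mm.
- grip (a point): Middle of the free part of the thermometer's grip, the place to hold it: (-100, 0, 90) mm in the thermometer's frame. The grip is a bar 28 mm wide (y), 36 mm high (z), from the barrel along -x to 144 mm from the axis, rising 7 degrees to its end; its underside near the barrel is at z = 67 mm. Free space on both sides and below here.
- dial (a joint): Click dial on the upper end, rad: setting 1 = 0, 2 = 0.524, 3 = 1.047, 4 = 1.571, growing anticlockwise seen from above (about the thermometer's +z), end stops just past 1 and 4. Starts in setting 1 or 2. A spring plunger clicks it into the nearest setting when let go; a click takes about 0.1 N m.
- dial_top (a point): Centre of the dial's top, on the barrel axis, 144 mm above the lens. The dial is a knurled aluminium drum 46 mm across and 25 mm high, down to the black flange. A black ridge on top points to the setting: groups of one to four white pips on the flange, on the side away from the grip.
- holder: Dark steel bench holder, fixed. Origin: underside of its base under the ring's axis; x points away from the grip's side. Base 12 mm thick, x = -95 to +71 mm, 92 mm wide. Ring: 40 mm bore (4 mm play round the nose), 58 mm outside, z = 35 to 75 mm; the barrel's shoulder rests on it.
- holder_fork (a point): Middle of the fork's floor, under the grip: (-60, 0, 92) mm in the holder's frame. The fork is 14 mm thick along x; two cheeks 36 mm apart with flared tops (z = 121 mm) hold the grip with 4 mm play each side.
- holder_seat (a point): Where the lens is when the thermometer is home: (0, 0, 25) mm in the holder's frame; the thermometer's axes are then those of the holder. It lifts straight up and is free after 60 mm.
- kiln: Small steel-cased test kiln, pale lining, fixed, open at the top. Origin: centre of its underside; front towards -x. Case 254 (x) by 284 mm (y), walls 29 mm thick, 160 mm high; chamber 196 by 222 mm, shelf at z = 58 mm. On the left a control box reaches to y = +182 mm, 140 mm high. On the right a prop strut at y = -148 mm.
- kiln_lid_edge (a point): Middle of the underside of the lid's free front edge, (-35, 0, 361) mm in the kiln's frame. The lid, 40 mm thick, 282 mm wide, is hinged at the back (x = 131, z = 163 mm) and fixed open at 50 degrees, so it hangs over the chamber. Its handle sticks out a further 40 mm along the slope, to about (-80, 0, 405) mm.
- tea_bowl: Round green-grey tea bowl, 84 mm across, 56 mm high, upright on the kiln shelf in its left or right half; the wider and lower of the two vessels in the kiln. Origin: centre of its underside.
- bowl_mouth (a point): Middle of the bowl's open mouth, in the plane of its rim, 56 mm above its underside: the point to aim at.
- cup: Grey-brown cup, 70 mm across, 75 mm high, upright in the other half of the kiln; not to be touched. Origin: centre of its underside.
- cone_pack: Witness cones in a strip of clay, 24 x 73 x 54 mm, at the back of the kiln shelf; not to be touched. Origin: centre of its underside.
- pinch_pot: Terracotta pinch pot, 63 mm across, 46 mm high, loose on the table left of the holder, nearer the robot; a bystander. Origin: centre of its underside.
- glaze_jar: White glaze jar, 60 mm across, 56 mm high, loose on the table in front of the kiln; a bystander. Origin: centre of its underside.

How it is judged:
By the outcome, as a careful person would: the job done as asked, in the order asked, and still so for the second after the job is handed in, with the robot touching nothing.
It also fails if it takes over 72 s, if anything falls off the work surface, if the arm or the gripper's body presses on something with over 40 N, if the wrist force passes 120 N, or if a joint passes its speed limit or range.

## Robot

A 7-joint arm with a two-finger parallel gripper is mounted at the origin on a cart in front of the work surface, level with it; the furniture and walls round the work are solid. World frame = base frame: x ahead of the robot, y to its left, z up, the work surface at z = 0. Lengths are in m, angles in degrees, forces in N, time in s.
With the tool pointing down it reaches from about 0.4 to 0.75 m from the base axis. Payload 19.5 kg.
Tool frame: the origin (TCP) lies at the very end of the fingers, on their centre line; the grasp point (between the pads) lies 19 mm behind it (arm.hold_point_z is the distance from the TCP to the grasp point, in m); z points along the fingers, y is the line along which they close (so a half turn about z gives the same grasp; the last joint's range is limited). The gripper opens to 85 mm and grips with 20 to 120 N. Pads are 22 mm wide; open, the fingers measure 114 mm over their backs; the gripper's body (76 mm by 85 mm) begins 54 mm behind the grasp point. The pads swing forward as they close: fully open they stand 13 mm farther back than shut.
Start: joints at [74.273, 40.479, -1.581, 85.061, 1.261, 54.483, -4.326], TCP at [0.133, -0.559, 0.231] pointing down, gripper open.
Joint ranges: [-155.06, 155.06], [-18.47, 123.98], [-90, 86.84], [0, 140.48], [-83.41, 263.41], [0, 116], [-161.91, 161.91]. Speed limits (degrees/s): [108.29, 108.29, 147.25, 147.25, 172.46, 172.46, 172.46].

## Interface

Orientations are given as [roll, pitch, yaw] about the fixed x, y, z axes, in that order (R = Rz(yaw) Ry(pitch) Rx(roll)).
In Python, from bench import arm, get_obs, eyes gives the robot as it stands. Calls block until the motion is done:
- arm.reach(position, orientation): joint-space move of the TCP to a pose.
- arm.servo_line(position, attitude=None, speed=0.15, stop_force=None): straight line of the TCP; attitude=None keeps the orientation; speed is the mean speed in m/s. With stop_force (N) it stops when the force on the tool has changed by that much, and returns True; else False.
- arm.set_joints(angles): joint-space move.
- arm.grip(opening): finger opening in m; the grip force is fixed at half the most; returns when the fingers have stopped.
- arm.sleep(seconds).
- arm.inverse_kinematics(position, orientation): joint angles nearest the present ones, or None.
- get_obs(): the state.
- eyes.snapshot(name): name is "scene" or "top"; returns the picture (384x512x3 uint8, blue, green, red); there is no depth.
- eyes.camera_params(name): a dict with "intrinsics" (3x3 intrinsics, pixels), "eye" and "attitude" of the camera in the world. Camera axes: x right, y down, z forward; pixel columns grow to the right and rows downward; lengths in m; the calibration is good to about 2 mm. A picture is of the moment at which its call begins. camera_params takes no time and is no camera call.
A pose or a line that the arm cannot do raises arm.MotionError and nothing moves.
- arm.close_job(): hands the job in; it is judged then, once.
Trained networks look in the newest picture that a camera, given by its name, has taken for a name from the list of things; names that differ only in an ending like _2 or _b are one class to them, and where a whole thing is asked for, a point or a joint stands for the part that bears it (a point fixed in the world has none). Each returns a list of dicts, best first, with "conf" (0 to 1); they miss things now and then, are a little off and sometimes report something else, mostly with a low value. They report only what shows in the picture. A call takes as long as a camera call.
- eyes.search_frame(camera, query): "point" ([x, y, z] in m, in world coordinates, good to about 4 mm: the middle of the surface that is visible of it).
The state is a dict: "t": time; "joint_positions": joint angles; "dq": joint speeds; "joint_efforts": joint torques, N m; "position": TCP position; "ee_rot": TCP orientation; "wrist_force": force on the tool from outside, world axes, zero at the start; "torque": the same for the moment, N m; "opening": finger opening in m; "grasp_force": force on a finger pad.
Only numpy, scipy, OpenCV 4.12 (cv2) and the standard library are available. Lean on these libraries where they do the work, as an engineer would, in place of code of your own. Each camera call takes 0.05 s, during which the arm holds its last target. There are 200 camera calls.

## Working session

There is one attempt and no reset: what is moved stays moved. The work goes in short steps, each a Python script; the robot and the scene stay as the last script left them, time stands still between calls to the robot, and variables do not carry over. Pictures are saved under pics/ and viewed, at most 10 in all, crops included, and the job is handed in when it is done.

```bash
ls; mkdir -p pics; python3 - <<'E'
from bench import arm,get_obs,eyes
import cv2,numpy as np
for c in("scene","top"):
    im=eyes.snapshot(c); cv2.imwrite(f"pics/{c}0.png",im)
    p=eyes.camera_params(c); print(c,p)
for q in["thermometer","dial","holder","kiln","tea_bowl","cup","cone_pack","pinch_pot","glaze_jar","kiln_lid_edge","bowl_mouth","grip","dial_top","holder_fork","lens"]:
    for c in("scene","top"):
        r=eyes.search_frame(c,q); print(q,c,[(np.round(d["point"],3).tolist(),round(d["conf"],2)) for d in r[:2]])
o=get_obs();print(o["t"],o["ee_rot"],o["opening"],arm.hold_point_z)
E
```

```text
bench.py
pics
scene {'intrinsics': array([[470.28554846,   0.        , 263.2279666 ],
       [  0.        , 470.28554846, 189.92260065],
       [  0.        ,   0.        ,   1.        ]]), 'eye': array([-0.15672589,  0.34258302,  1.26567145]), 'attitude': array([-141.51233542,   -0.96236938, -117.84014589])}
top {'intrinsics': array([[352.85236856,   0.        , 261.26430125],
       [  0.        , 352.85236856, 188.82949648],
       [  0.        ,   0.        ,   1.        ]]), 'eye': array([ 0.47354846, -0.04394816,  1.04112358]), 'attitude': array([-173.49666864,   -2.06130672,  -89.20720315])}
thermometer scene [([0.493, -0.231, 0.13], 0.94)]
thermometer top [([0.489, -0.239, 0.135], 0.89)]
dial scene [([0.52, -0.227, 0.169], 0.69)]
dial top [([0.521, -0.238, 0.171], 0.78)]
holder scene [([0.495, -0.217, 0.012], 0.92)]
holder top [([0.514, -0.213, 0.01], 0.57), ([0.486, -0.234, 0.135], 0.41)]
kiln scene [([0.674, 0.098, 0.145], 0.67)]
kiln top [([0.691, 0.097, 0.218], 0.72)]
tea_bowl scene [([0.691, 0.132, 0.089], 0.6), ([0.493, -0.234, 0.131], 0.45)]
tea_bowl top [([0.677, 0.14
[... 564 characters left out ...]
67], 0.35)]
bowl_mouth scene [([0.688, 0.137, 0.086], 0.83), ([0.676, 0.101, 0.144], 0.41)]
bowl_mouth top [([0.68, 0.14, 0.076], 0.65)]
grip scene [([0.486, -0.239, 0.135], 0.76)]
grip top [([0.488, -0.235, 0.137], 0.78), ([0.523, -0.238, 0.17], 0.41)]
dial_top scene [([0.524, -0.234, 0.17], 0.54)]
dial_top top [([0.517, -0.22, 0.016], 0.38)]
holder_fork scene [([0.493, -0.216, 0.01], 0.82), ([0.45, -0.112, 0.031], 0.21)]
holder_fork top [([0.688, 0.092, 0.216], 0.7), ([0.515, -0.219, 0.014], 0.67)]
lens scene [([0.489, -0.236, 0.132], 0.8), ([0.69, 0.133, 0.091], 0.44)]
lens top [([0.485, -0.24, 0.134], 0.65)]
1.6 [-1.79996120e+02 -1.25047731e-03  1.33387413e+01] 0.08528465327952338 0.0187
```

```bash
python3 - <<'E'
import cv2
for c in("scene","top"):
    cv2.imwrite(f"pics/{c}0b.png",cv2.resize(cv2.imread(f"pics/{c}0.png"),(800,600),interpolation=cv2.INTER_CUBIC))
E
```

```text
(no output)
```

View pics/scene0b.png

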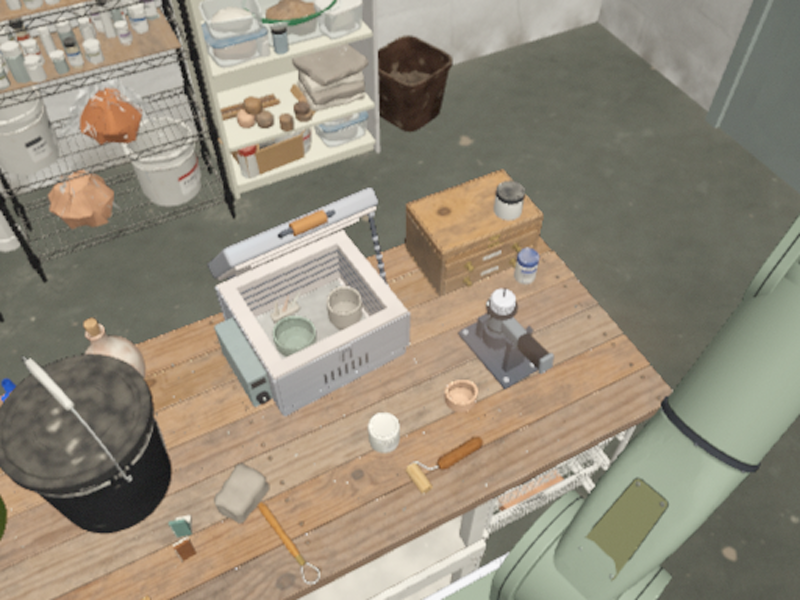

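View pics/top0b.png

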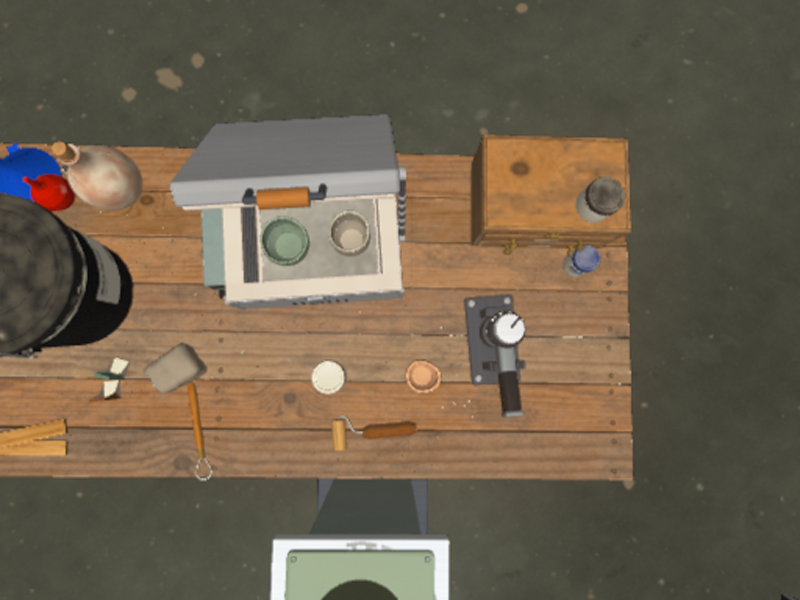

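The scene view shows the kiln (800x600 coords ~(315,320)), bowl at (295,335), cup at (345,305), and the holder with thermometer at (505,335). In the top view the bowl is at (286,241), the dial at (508,329) and the grip end at (511,408). I'll zoom in on both to get accurate features.

```bash
python3 - <<'E'
import cv2,numpy as np
t=cv2.imread("pics/top0.png");s=cv2.imread("pics/scene0.png")
def crop(im,x,y,w,h,f): return cv2.resize(im[y:y+h,x:x+w],None,fx=f,fy=f,interpolation=cv2.INTER_CUBIC)
# holder: top crop from (290,180) 60x100 ; scene crop (285,175) 80x80
a=crop(t,290,180,50,75,8); b=crop(s,288,180,50,75,8)
cv2.imwrite("pics/holder.png",np.hstack([a,b]))
a=crop(t,105,60,160,140,5);cv2.imwrite("pics/kiln.png",a[:600,:800])
E
```

```text
(no output)
```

View pics/holder.png

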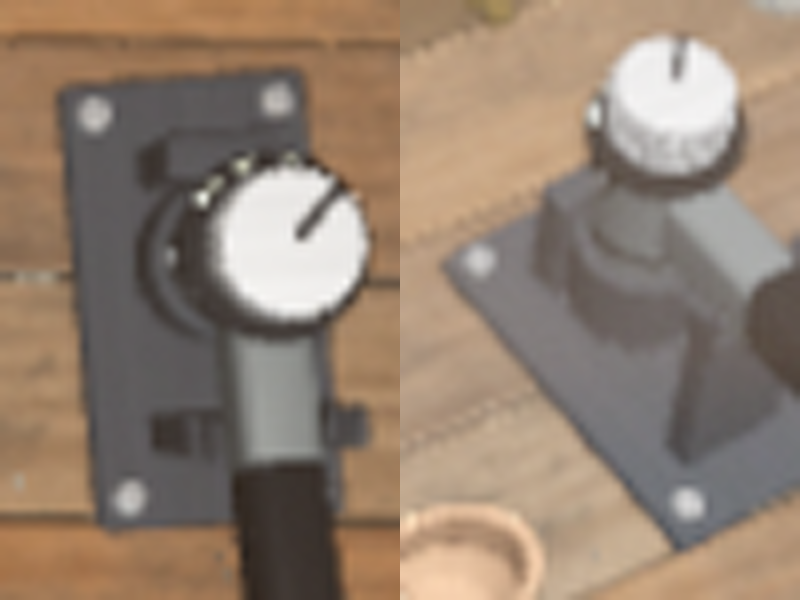

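View pics/kiln.png

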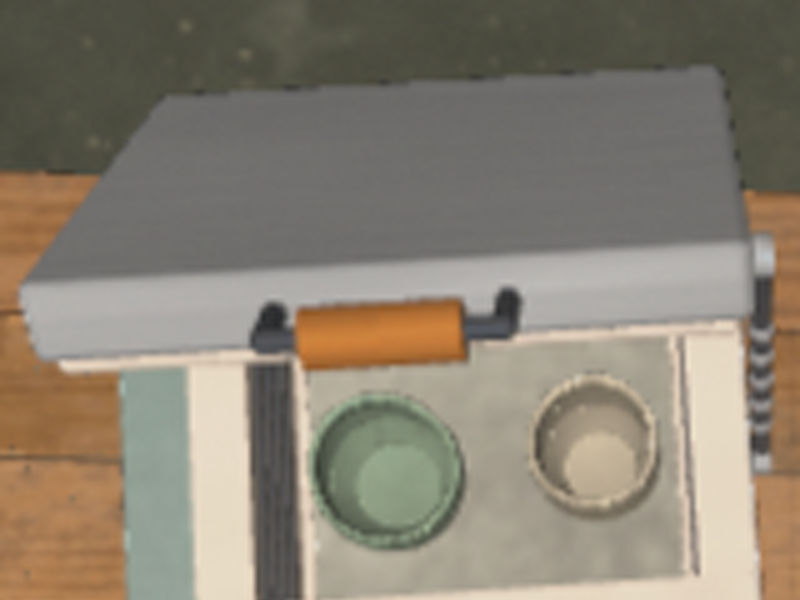

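The holder crops show the dial ridge pointing about 44° clockwise of the holder's +x, on the one-pip side, so it's in setting 1. The base corners in the top crop are (60,88), (302,68) and (100,530). In the kiln crop the bowl rim is centred at about (388,472), and the lid's underside edge runs (48,357)–(748,318). I'll fit poses from these and overlay them to check.

```bash
cat > h.py <<'E'
import numpy as np,cv2
from scipy.spatial.transform import Rotation as R
from scipy.optimize import least_squares
from bench import arm,get_obs,eyes
CP={c:eyes.camera_params(c) for c in("scene","top")}
def proj(c,P):
    p=CP[c];P=np.atleast_2d(P)
    q=(P-p["eye"])@R.from_euler('xyz',p["attitude"],degrees=True).as_matrix()
    return q[:,:2]/q[:,2:]*np.diag(p["intrinsics"])[:2]+p["intrinsics"][:2,2]
def atz(c,uv,z):
    p=CP[c];d=R.from_euler('xyz',p["attitude"],degrees=True).apply(np.r_[np.linalg.solve(p["intrinsics"],[uv[0],uv[1],1])])
    return p["eye"]+d*(z-p["eye"][2])/d[2]
def world(pose,P):
    P=np.atleast_2d(P);return R.from_euler('z',pose[2]).apply(P)+[pose[0],pose[1],0]
def fit(obs,x0): # obs: (cam,uv,local)
    f=lambda x:np.ravel([proj(c,world(x,l))[0]-uv for c,uv,l in obs])
    r=least_squares(f,x0);return r.x,r.fun
E
cat > m.py <<'E'
from h import *
k=lambda u,v,x,y,f:np.array([(u+.5)/f-.5+x,(v+.5)/f-.5+y])
H=lambda u,v:k(u,v,290,180,8); HS=lambda u,v:k(u-400,v,288,180,8); K=lambda u,v:k(u,v,105,60,5)
ho,r=fit([("top",H(60,88),[.071,.046,.012]),("top",H(302,68),[.071,-.046,.012]),("top",H(100,530),[-.095,.046,.012]),
 ("scene",HS(443,262),[.071,.046,.012]),("scene",HS(680,550),[-.095,.046,.012]),("top",H(293,243),[0,0,.169])],[.52,-.23,0.])
print("holder",ho,np.degrees(ho[2]),r.round(1))
print("dial top/scene",atz("top",H(293,243),.169),atz("scene",HS(675,85),.169))
ki,r=fit([("top",K(48,357),[-.035,.141,.361]),("top",K(748,318),[-.035,-.141,.361])],[.69,.09,0.])
print("kiln",ki,np.degrees(ki[2]),r.round(1))
print("bowl top",atz("top",K(388,472),.114),"scene",atz("scene",k(294,331,0,0,1.5625),.114))
print("jar",atz("top",k(328,377,0,0,1.5625),.056),"pot",atz("top",k(423,376,0,0,1.5625),.046))
t=cv2.imread("pics/top0.png");s=cv2.imread("pics/scene0.png");f=4
out=[]
for c,im,(x,y,w,h) in(("top",t,(110,70,100,140)),("scene",s,(130,110,140,150))):
    z=cv2.resize(im[y:y+h,x:x+w],None,fx=f,fy=f,interpolation=cv2.INTER_CUBIC)
    z=cv2.copyMakeBorder(z,0,600-len(z),0,0,cv2.BORDER_CONSTANT) if len(z)<600 else z[:600]
    def pl(P,col,cl=True):
        q=((proj(c,P)-[x,y]+.5)*f-.5).round().astype(int);cv2.polylines(z,[q],cl,col,1)
    for X,Y in((.127,.142),(.098,.111)):
        pl(world(ki,[[-X,-Y,.16],[-X,Y,.16],[X,Y,.16],[X,-Y,.16]]),(0,0,255))
    pl(world(ki,[[-.035,-.141,.361],[-.035,.141,.361]]),(0,255,255))
    b=atz("top",K(388,472),.114);a=np.linspace(0,6.28,40)
    pl(b+.042*np.c_[np.cos(a),np.sin(a),0*a],(255,0,0))
    out.append(z[:, :400])
cv2.imwrite("pics/ov.png",np.hstack(out))
E
python3 m.py
```

```text
holder [ 0.52333569 -0.23635359  0.08701972] 4.985862656718719 [-0.2 -0.6  0.4 -0.3 -0.4  1.  -0.5 -0.6  0.6  0.2 -0.   0.1]
dial top/scene [ 0.52348473 -0.23635547  0.169     ] [ 0.52509071 -0.23664118  0.169     ]
kiln [0.70590162 0.08738718 0.08173414] 4.6830214920288 [-2.2  0.   2.3 -0.2]
bowl top [0.66903552 0.13542178 0.114     ] scene [0.67322622 0.13839989 0.114     ]
jar [0.43915367 0.06195339 0.056     ] pot [ 0.44271274 -0.10615226  0.046     ]
```

View pics/ov.png

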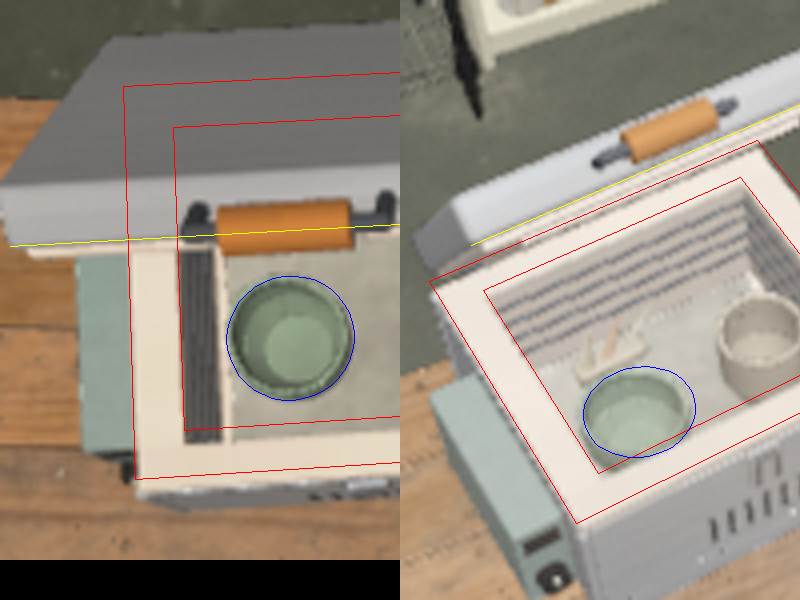

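The overlay shows the fitted circle sitting on the bowl rim in both views. The kiln front is about 5 mm nearer than fitted, so I'll use x≈0.700, and the mouth is at about (0.670, 0.1365, 0.114). Next I'll check reachability of all poses.

```bash
cat >> h.py <<'E'
HO=np.array([.5236,-.2364,.0870]); MOUTH=np.array([.670,.1365,.114])
RH=R.from_euler('z',HO[2])
def T_home(dz=0): return np.array([HO[0],HO[1],.025+dz]),RH      # lens pos, rot
def T_aim(th,psi,d):
    r=R.from_euler('z',psi,degrees=True)*R.from_euler('y',-th,degrees=True)
    return MOUTH+d*r.apply([0,0,1]),r
TG=np.array([-.100,0,.090]);FL=[0.]
def tool(T,a=0,flip=0): # tool pose grasping the grip; a = tool tilt about thermo y, flip half turn about tool z
    p,r=T; rt=r*R.from_euler('y',a,degrees=True)*R.from_euler('x',180,degrees=True)*R.from_euler('z',180*flip,degrees=True)
    pos=p+r.apply(TG)+rt.apply([0,0,arm.hold_point_z])
    return pos,rt.as_euler('xyz',degrees=True)
E
python3 - <<'E'
from h import *
q0=np.array(get_obs()["joint_positions"])
f=lambda q:None if q is None else np.round(q).tolist()
for y in(-60,-30,0,30,60,90): print("dial",y,f(arm.inverse_kinematics([*HO[:2],.148],[180,0,y])))
for fl in(0,1):
  for a in(0,7,-15,-30):
    print("grasp",fl,a,f(arm.inverse_kinematics(*tool(T_home(),a,fl))),f(arm.inverse_kinematics(*tool(T_home(.2),a,fl))))
    for th in(30,35,40,45):
      for psi in(5,12): print("  aim",th,psi,f(arm.inverse_kinematics(*tool(T_aim(th,psi,.15),a,fl))),f(arm.inverse_kinematics(*tool(T_aim(th,psi,.25),a,fl))))
E
```

```text
dial -60 [9.0, 49.0, 24.0, 91.0, -26.0, 45.0, -106.0]
dial -30 [14.0, 48.0, 15.0, 91.0, -16.0, 43.0, -84.0]
dial 0 [17.0, 47.0, 7.0, 91.0, -8.0, 42.0, -62.0]
dial 30 [21.0, 47.0, -0.0, 91.0, 0.0, 42.0, -39.0]
dial 60 [25.0, 47.0, -8.0, 91.0, 8.0, 43.0, -16.0]
dial 90 [29.0, 47.0, -15.0, 91.0, 16.0, 44.0, 7.0]
grasp 0 0 [24.0, 46.0, 4.0, 111.0, -8.0, 23.0, -51.0] [25.0, 29.0, 3.0, 96.0, -2.0, 55.0, -57.0]
  aim 30 5 [-30.0, 25.0, 11.0, 131.0, 140.0, 6.0, 114.0] [-46.0, 11.0, 24.0, 128.0, 19.0, 14.0, -126.0]
  aim 30 12 [-7.0, 24.0, -14.0, 132.0, 121.0, 11.0, 145.0] [-2.0, 10.0, -18.0, 128.0, 30.0, 14.0, -125.0]
  aim 35 5 [-9.0, 29.0, -27.0, 140.0, 125.0, 33.0, 124.0] [-48.0, 12.0, 23.0, 139.0, 113.0, 8.0, 138.0]
  aim 35 12 None [-16.0, 11.0, -2.0, 140.0, 142.0, 7.0, 122.0]
  aim 40 5 None None
  aim 40 12 None None
  aim 45 5 None None
  aim 45 12 None None
grasp 0 7 [20.0, 48.0, 8.0, 105.0, -5.0, 33.0, -55.0] [21.0, 32.0, 6.0, 91.0, 0.0, 64.0, -59.0]
  aim 30 5 [-41.0, 27.0, 29.0, 125.0, -46.0, 12.0, -58.0] [9.0, 15.0, -45.0, 121.0, 40.0, 34.0, -148.0]
  aim 30 12 [-24.0, 25.0, 12.
[... 1921 characters left out ...]
.0, 91.0, 51.0, -11.0] [39.0, 28.0, -89.0, 132.0, 71.0, 45.0, 5.0]
  aim 40 5 None None
  aim 40 12 None None
  aim 45 5 None None
  aim 45 12 None None
grasp 1 -15 [39.0, 45.0, -13.0, 123.0, 68.0, 1.0, 57.0] [65.0, 32.0, -56.0, 107.0, 30.0, 43.0, 91.0]
  aim 30 5 None None
  aim 30 12 None None
  aim 35 5 None None
  aim 35 12 None None
  aim 40 5 None None
  aim 40 12 None None
  aim 45 5 None None
  aim 45 12 None None
grasp 1 -30 [73.0, 69.0, -77.0, 133.0, 112.0, 50.0, 23.0] [78.0, 35.0, -70.0, 118.0, 49.0, 26.0, 75.0]
  aim 30 5 None None
  aim 30 12 None None
  aim 35 5 None None
  aim 35 12 None None
  aim 40 5 None None
  aim 40 12 None None
  aim 45 5 None None
  aim 45 12 None None
```

```bash
python3 - <<'E'
from h import *
def st(m):
    o=get_obs();print(m,round(o["t"],2),np.round(o["position"],4),np.round(o["ee_rot"],1),"F",np.round(o["wrist_force"],1),"op",round(o["opening"],4),"gf",round(o["grasp_force"],1),np.round(o["joint_positions"],1))
arm.reach([*HO[:2],.25],[180,0,0]);st("hover")
arm.servo_line([*HO[:2],.149],speed=.08,stop_force=15);st("down")
arm.grip(.03);st("grip")
q=np.array(get_obs()["joint_positions"]);q[6]+=10;arm.set_joints(q);st("j7+10")
E
```

```text
hover 3.44 [ 0.5231 -0.2375  0.25  ] [ 1.8e+02  0.0e+00 -1.0e-01] F [-0.4  0.2  0.3] op 0.0852 gf 0.0 [ 17.9  39.5   6.5  83.6  -4.9  57.1 -64.4]
down 4.85 [ 0.5238 -0.2365  0.1494] [180.  -0.  -0.] F [-0.2  0.1  0.3] op 0.0855 gf 0.0 [ 18.4  46.6   5.3  91.1  -5.7  42.5 -63.7]
grip 5.32 [ 0.5237 -0.2366  0.1495] [180.  -0.  -0.] F [-1.9  0.2  6.1] op 0.0445 gf 60.1 [ 18.5  46.6   5.3  91.1  -5.7  42.5 -63.7]
j7+10 5.61 [ 0.5238 -0.2366  0.1496] [180.   -0.    9.8] F [1.5 1.  2.7] op 0.044 gf 61.5 [ 18.5  46.6   5.3  91.1  -5.7  42.5 -53.9]
```

```bash
python3 - <<'E'
from h import *
def st(m):
    o=get_obs();print(m,round(o["t"],2),np.round(o["position"],4),np.round(o["ee_rot"],1),"F",np.round(o["wrist_force"],1),"T",np.round(o["torque"],2),"op",round(o["opening"],4),"gf",round(o["grasp_force"],1))
q=np.array(get_obs()["joint_positions"])
for d in(18,18,17): q[6]+=d;arm.set_joints(q);st("turn")
arm.sleep(.2);st("end")
arm.grip(.085);p=get_obs()["position"];arm.servo_line([p[0],p[1],.26],speed=.15);st("up")
arm.reach([.36,-.30,.30],[180,0,0]);st("aside")
im=eyes.snapshot("top");s=eyes.snapshot("scene");cv2.imwrite("pics/top1.png",im);cv2.imwrite("pics/scene1.png",s)
c=lambda im,x,y:cv2.resize(im[y:y+75,x:x+50],None,fx=8,fy=8,interpolation=cv2.INTER_CUBIC)
cv2.imwrite("pics/holder1.png",np.hstack([c(im,290,180),c(s,288,180)]))
E
```

```text
turn 6.02 [ 0.5238 -0.2367  0.1496] [179.9  -0.   27.4] F [-0.6 -1.5  0.4] T [-0.23 -0.05  0.1 ] op 0.0436 gf 61.3
turn 6.42 [ 0.524  -0.2366  0.1496] [179.9  -0.   45.3] F [ 1.3 -0.   1.9] T [ 0.09 -0.38 -0.02] op 0.0439 gf 61.2
turn 6.83 [ 0.5241 -0.2365  0.1497] [179.9  -0.   62.3] F [2.1 0.7 3. ] T [ 0.24 -0.64  0.03] op 0.0442 gf 61.4
end 7.03 [ 0.5241 -0.2366  0.1497] [179.9  -0.   62.6] F [3.8 1.4 3.5] T [ 0.34 -0.82 -0.05] op 0.0439 gf 61.5
up 8.39 [ 0.5235 -0.2365  0.2593] [-180.     0.    62.8] F [-0.5 -0.1 -0.2] T [-0.01 -0.01  0.07] op 0.0851 gf 0.0
aside 9.14 [ 0.3604 -0.2997  0.2996] [-1.8e+02  0.0e+00  1.0e-01] F [0.7 0.2 0.3] T [ 0.01 -0.04  0.02] op 0.085 gf 0.0
```

View pics/holder1.png

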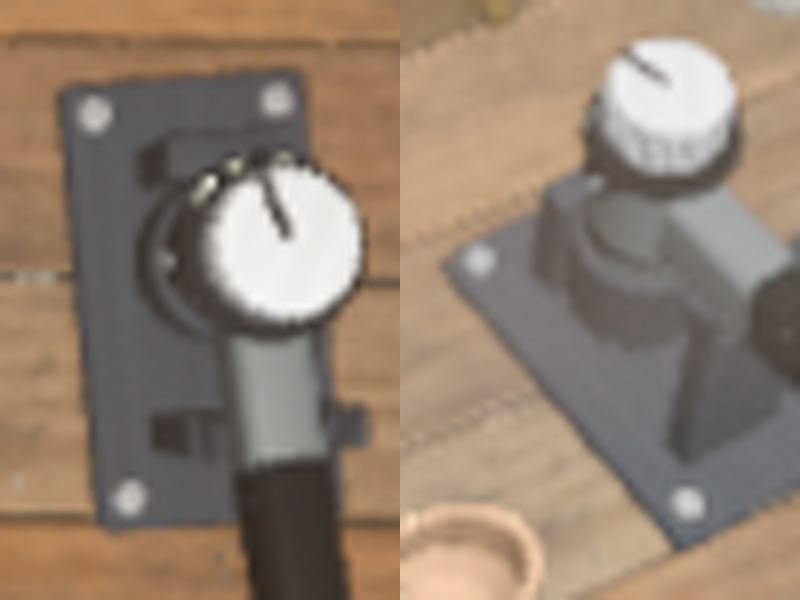

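The ridge now points about 16° anticlockwise of the holder's +x (crop (290,238)→(265,175)), which is setting 3, and the thermometer is still seated. Now I'll choose the grasp tilt and aim roll with good joint margins.

```bash
cat >> h.py <<'E'
def T_aimr(th,psi,d,rho):
    p,r=T_aim(th,psi,d);return p,r*R.from_euler('z',rho,degrees=True)
LO=np.array([-155.06,-18.47,-90,0,-83.41,0,-161.91]);HI=np.array([155.06,123.98,86.84,140.48,263.41,116,161.91])
E
python3 - <<'E'
from h import *
m=lambda q:np.min(np.r_[q-LO,HI-q])
res=[]
ik=arm.inverse_kinematics
for fl in(0,1):
 for a in(0,7,12):
  g=ik(*tool(T_home(),a,fl));l=ik(*tool(T_home(.2),a,fl))
  if g is None or l is None: continue
  for th in(30,35,40,45):
   for psi in(0,10):
    for rho in(0,20,40,60,90):
     q=ik(*tool(T_aimr(th,psi,.15,rho),a,fl));q2=ik(*tool(T_aimr(th,psi,.25,rho),a,fl))
     if q is None or q2 is None: continue
     res.append((min(m(np.array(x)) for x in(g,l,q,q2)),np.abs(np.subtract(q,l)).max(),np.abs(np.subtract(q,q2)).max(),fl,a,th,psi,rho,np.round(l).tolist(),np.round(q2).tolist(),np.round(q).tolist()))
res.sort(key=lambda r:-(r[0]-.2*r[1]))
for r in res[:14]:print(*[round(x) for x in r[:3]],*r[3:])
E
```

```text
19 50 28 0 12 30 0 0 [9.0, 36.0, 26.0, 87.0, -8.0, 70.0, -49.0] [-37.0, 14.0, 12.0, 116.0, 9.0, 34.0, -122.0] [-40.0, 28.0, 25.0, 119.0, -17.0, 19.0, -94.0]
19 51 22 0 12 30 0 20 [9.0, 36.0, 26.0, 87.0, -8.0, 70.0, -49.0] [-31.0, 14.0, 7.0, 116.0, 17.0, 36.0, -108.0] [-38.0, 27.0, 24.0, 119.0, -4.0, 19.0, -86.0]
19 51 29 0 12 30 0 40 [9.0, 36.0, 26.0, 87.0, -8.0, 70.0, -49.0] [-21.0, 13.0, -3.0, 115.0, 27.0, 39.0, -95.0] [-37.0, 27.0, 26.0, 118.0, 5.0, 19.0, -72.0]
18 52 25 0 12 30 0 60 [9.0, 36.0, 26.0, 87.0, -8.0, 70.0, -49.0] [-22.0, 14.0, 1.0, 113.0, 30.0, 38.0, -76.0] [-35.0, 27.0, 26.0, 117.0, 13.0, 18.0, -59.0]
18 52 26 0 12 30 10 0 [9.0, 36.0, 26.0, 87.0, -8.0, 70.0, -49.0] [-25.0, 13.0, 8.0, 118.0, 1.0, 32.0, -98.0] [-30.0, 26.0, 20.0, 120.0, -24.0, 18.0, -71.0]
17 53 24 0 12 30 10 20 [9.0, 36.0, 26.0, 87.0, -8.0, 70.0, -49.0] [-19.0, 13.0, 3.0, 117.0, 10.0, 32.0, -84.0] [-28.0, 26.0, 20.0, 120.0, -14.0, 17.0, -60.0]
17 53 19 0 12 30 0 90 [9.0, 36.0, 26.0, 87.0, -8.0, 70.0, -49.0] [-26.0, 15.0, 8.0, 110.0, 33.0, 35.0, -46.0] [-34.0, 28.0, 26.0, 113.0, 24.0, 17.0, -38.0]
13 3
[... 392 characters left out ...]
.0, 110.0, 30.0, 33.0, -41.0] [-27.0, 26.0, 19.0, 114.0, 18.0, 14.0, -30.0]
13 44 16 1 12 30 10 40 [56.0, 50.0, -77.0, 86.0, 45.0, 95.0, 73.0] [36.0, 26.0, -77.0, 115.0, 53.0, 55.0, 71.0] [24.0, 36.0, -65.0, 117.0, 69.0, 51.0, 58.0]
13 46 15 1 12 30 0 40 [56.0, 50.0, -77.0, 86.0, 45.0, 95.0, 73.0] [20.0, 21.0, -64.0, 114.0, 49.0, 56.0, 59.0] [11.0, 32.0, -52.0, 117.0, 64.0, 48.0, 47.0]
13 47 27 1 0 30 0 40 [63.0, 45.0, -77.0, 95.0, 45.0, 77.0, 74.0] [28.0, 17.0, -64.0, 124.0, 59.0, 36.0, 52.0] [21.0, 34.0, -65.0, 127.0, 86.0, 45.0, 27.0]
14 55 21 0 12 30 10 60 [9.0, 36.0, 26.0, 87.0, -8.0, 70.0, -49.0] [-11.0, 14.0, -2.0, 114.0, 23.0, 32.0, -53.0] [-25.0, 26.0, 19.0, 116.0, 6.0, 14.0, -37.0]
```

```bash
cat >> h.py <<'E'
def st(m):
    o=get_obs();print(m,round(o["t"],2),np.round(o["position"],4),np.round(o["ee_rot"],1),"F",np.round(o["wrist_force"],1),"T",np.round(o["torque"],2),"op",round(o["opening"],4),"gf",round(o["grasp_force"],1))
A=12
def go(T,speed=.15,stop=None,off=0):
    p,e=tool(T,A);p=p-off*R.from_euler('xyz',e,degrees=True).as_matrix()[:,2]
    return arm.servo_line(p,e,speed=speed,stop_force=stop)
E
python3 - <<'E'
from h import *
p,e=tool(T_home(),A);z=R.from_euler('xyz',e,degrees=True).as_matrix()[:,2]
arm.reach(p-.11*z,e);st("pre")
print(arm.servo_line(p,e,speed=.1,stop_force=12));st("at grip")
arm.grip(.01);st("closed")
q=np.array(get_obs()["joint_positions"]);print(q.round(1))
print(go(T_home(.07),.08));st("lift7")
print(go(T_home(.2),.15));st("lift20");print(np.round(get_obs()["joint_positions"],1))
im=eyes.snapshot("top");s=eyes.snapshot("scene");cv2.imwrite("pics/top2.png",im);cv2.imwrite("pics/scene2.png",s)
for n in("dial_top","dial","thermometer"):
  for c in("top","scene"):
    for d in eyes.search_frame(c,n)[:1]:print(n,c,np.round(d["point"],3),round(d["conf"],2))
E
```

```text
pre 9.87 [ 0.443  -0.2432  0.2037] [-180.    12.1    5.1] F [ 0.2 -1.   0.6] T [-0.03 -0.24 -0.  ] op 0.0851 gf 0.0
False
at grip 11.12 [ 0.4204 -0.2455  0.0972] [180.  12.   5.] F [0.1 0.5 0.2] T [ 0.02 -0.25 -0.  ] op 0.0852 gf 0.0
closed 11.68 [ 0.4202 -0.2455  0.0969] [180.  12.   5.] F [ 0.1 -0.3  5.5] T [-0.05 -0.07 -0.02] op 0.0275 gf 61.5
[ 12.5  51.5  20.3 101.3 -14.7  40.4 -45.9]
False
lift7 12.7 [ 0.4199 -0.2453  0.1663] [-180.   12.    5.] F [ 0.3 -0.2 -4.2] T [ 0.02 -0.11  0.06] op 0.0275 gf 60.4
False
lift20 13.72 [ 0.4199 -0.2452  0.296 ] [-180.    12.1    5. ] F [ 0.2 -0.5 -3.8] T [-0.   -0.12  0.07] op 0.0274 gf 60.3
[  9.2  36.1  26.5  87.3  -8.5  69.7 -48.8]
dial_top top [ 0.526 -0.232  0.366] 0.93
dial top [ 0.525 -0.235  0.366] 0.65
```

```bash
python3 - <<'E'
from h import *
P=T_aimr(30,0,.25,20)
try: go(P,.15)
except arm.MotionError as e:
    print("line fail",e)
    raise SystemExit
st("pre");print(np.round(get_obs()["joint_positions"],1))
print(arm.inverse_kinematics(*tool(T_aimr(30,0,.15,20),A)))
im=eyes.snapshot("top");s=eyes.snapshot("scene");cv2.imwrite("pics/top3.png",im);cv2.imwrite("pics/scene3.png",s)
D=P[0]+P[1].apply([0,0,.144]);print("exp dial",D,proj("top",D),proj("scene",D))
for n in("dial_top","lens","grip"):
  for c in("top","scene"):
    for d in eyes.search_frame(c,n)[:1]:print(n,c,np.round(d["point"],3),round(d["conf"],2))
E
```

```text
pre 16.6 [0.4246 0.1006 0.3438] [169.7 -16.2  20.4] F [ 0.2 -0.1 -4.2] T [ 0.02  0.84 -0.03] op 0.0273 gf 60.3
[-48.1  15.2  30.4 116.3   4.3  34.3 -94. ]
[-37.94154903  27.2734888   24.21664055 118.98501315  -4.03523144
  19.16582144 -85.2030491 ]
exp dial [0.473      0.1365     0.45521401] [[137.7911381  227.85048282]] [[206.45820468 186.28058599]]
dial_top top [0.479 0.133 0.455] 0.55
dial_top scene [0.474 0.156 0.456] 0.52
lens top [0.484 0.121 0.428] 0.63
lens scene [0.465 0.137 0.39 ] 0.67
grip top [0.484 0.122 0.43 ] 0.9
grip scene [0.46  0.134 0.39 ] 0.94
```

```bash
python3 - <<'E'
from h import *
P=T_aimr(30,0,.15,20)
print(go(P,.08,stop=15));st("aim")
out=[];a=np.linspace(0,6.28,40)
for c in("top","scene"):
    im=eyes.snapshot(c);cv2.imwrite(f"pics/{c}4.png",im);f=6
    D=P[0]+P[1].apply([0,0,.144]);uv=proj(c,D)[0];print(c,uv)
    x,y=int(uv[0])-33,int(uv[1])-50
    z=cv2.resize(im[y:y+100,x:x+66],None,fx=f,fy=f,interpolation=cv2.INTER_CUBIC)
    def pl(L,col,cl=True):
        q=((proj(c,P[0]+P[1].apply(L))-[x,y]+.5)*f-.5).round().astype(int);cv2.polylines(z,[q],cl,col,1)
    C=lambda r,h:np.c_[r*np.cos(a),r*np.sin(a),0*a+h]
    pl(C(.023,.144),(0,0,255));pl(C(.031,.118),(0,255,255))
    pl(np.array([[-.024,s*.014,.103] for s in(-1,1)]+[[-.144,s*.014,.118] for s in(1,-1)]),(0,255,0))
    out.append(z)
cv2.imwrite("pics/aim.png",np.hstack(out))
E
```

```text
False
aim 18.4 [0.4746 0.1011 0.2575] [169.7 -16.3  20.4] F [-0.1  0.  -3.4] T [0.09 0.83 0.02] op 0.0276 gf 60.3
top [153.47498729 201.40466613]
scene [200.92902229 194.47915769]
```

View pics/aim.png

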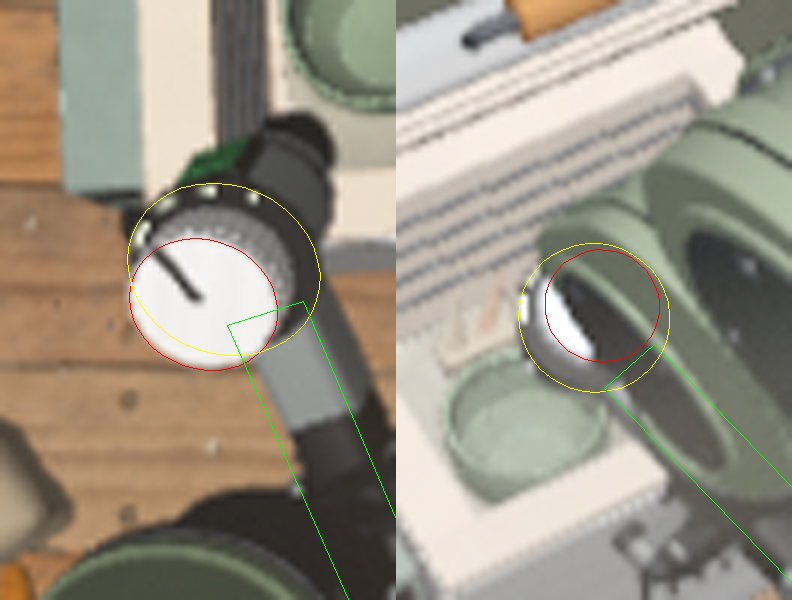

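The dial disc (crop (131..276, 240..370)) and flange edge match the prediction in both views. Next I'll check the nose tip (extremes about (334,150) and (300,113) in the left crop) to confirm the pointing direction.

```bash
python3 - <<'E'
from h import *
P=T_aimr(30,0,.15,20);a=np.linspace(0,6.28,80)
im=cv2.imread("pics/top4.png");x,y,f=120,151,8
z=cv2.resize(im[y-5:y+60,x:x+75],None,fx=f,fy=f,interpolation=cv2.INTER_CUBIC)
for r,h,col in((.012,0,(0,0,255)),(.016,.010,(0,255,255)),(.016,.05,(255,0,255)),(.024,.05,(255,255,0)),(.024,.112,(255,255,0)),(.031,.112,(0,255,0)),(.023,.144,(0,0,255))):
    q=((proj("top",P[0]+P[1].apply(np.c_[r*np.cos(a),r*np.sin(a),0*a+h]))-[x,y-5]+.5)*f-.5).round().astype(int);cv2.polylines(z,[q],True,col,1)
cv2.imwrite("pics/nose.png",z)
E
```

```text
(no output)
```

View pics/nose.png

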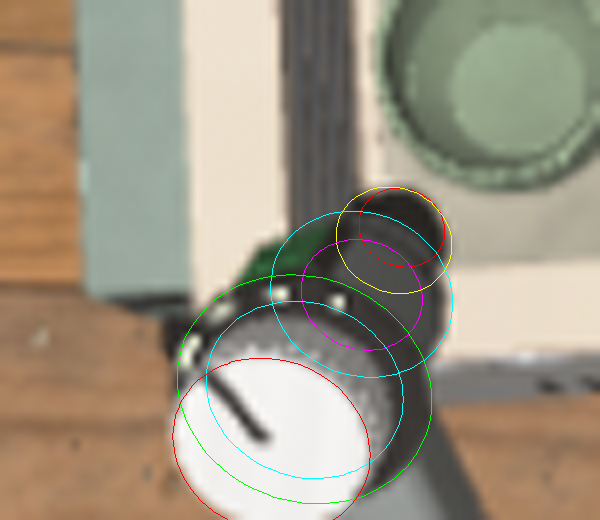

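The nose tip matches to within about 1 px, so the aim is good. I'll hold, then go back to just above the holder and check.

```bash
python3 - <<'E'
from h import *
arm.sleep(2.8);st("held")
print(go(T_aimr(30,0,.25,20),.1));print(go(T_home(.2),.15));st("over")
arm.sleep(.2)
print(go(T_home(.075),.12));arm.sleep(.3);st("above")
P=T_home(.075);a=np.linspace(0,6.28,40);out=[];f=6
for c in("top","scene"):
    im=eyes.snapshot(c);cv2.imwrite(f"pics/{c}5.png",im)
    uv=proj(c,P[0]+[0,0,.1])[0];x,y=int(uv[0])-33,int(uv[1])-40
    z=cv2.resize(im[y:y+100,x:x+66],None,fx=f,fy=f,interpolation=cv2.INTER_CUBIC)
    for r,h,col in((.012,0,(0,0,255)),(.016,.010,(0,255,255)),(.024,.05,(255,255,0)),(.031,.112,(0,255,0)),(.023,.144,(0,0,255))):
        q=((proj(c,P[0]+P[1].apply(np.c_[r*np.cos(a),r*np.sin(a),0*a+h]))-[x,y]+.5)*f-.5).round().astype(int);cv2.polylines(z,[q],True,col,1)
    out.append(z)
cv2.imwrite("pics/ret.png",np.hstack(out))
E
```

```text
held 21.3 [0.4746 0.101  0.2572] [169.7 -16.2  20.4] F [ 0.7  0.5 -4.6] T [0.03 0.85 0.02] op 0.0273 gf 60.3
False
False
over 24.93 [ 0.4202 -0.245   0.2969] [-180.   12.    5.] F [ 0.6  0.4 -3.7] T [ 0.06 -0.13 -0.02] op 0.0273 gf 60.2
False
above 26.62 [ 0.4202 -0.2454  0.1719] [180.  12.   5.] F [-1.3 -0.3 -4.7] T [-0.01 -0.09  0.02] op 0.0274 gf 60.2
```

View pics/ret.png

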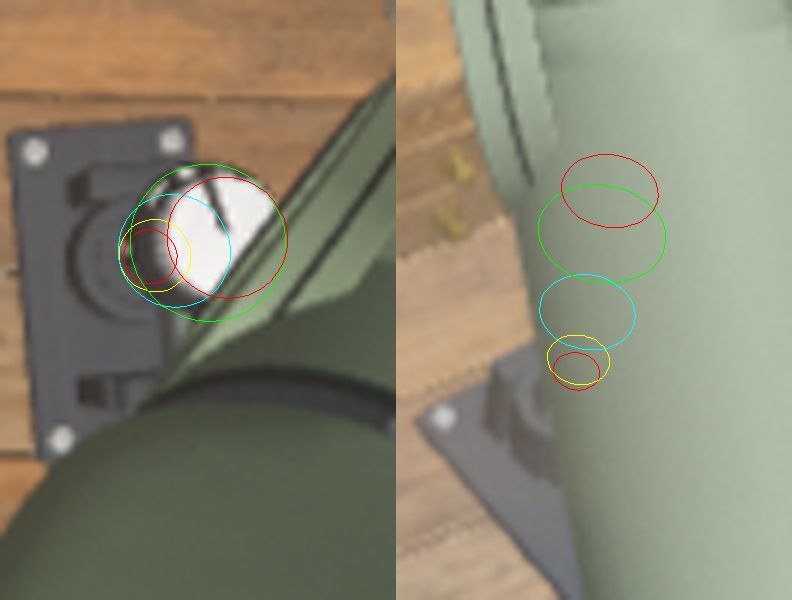

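The dial sits about 1 px (1.5 mm) left of nominal, the same offset it had while seated, so it's within the play. I'll lower it along the same path.

```bash
python3 - <<'E'
from h import *
print(go(T_home(.012),.06,stop=14));st("low")
print(go(T_home(-.002),.02,stop=10));st("home?")
E
```

```text
False
low 27.93 [ 0.4202 -0.2455  0.109 ] [180.  12.   5.] F [ 0.1 -0.9 -4.3] T [ 0.   -0.1  -0.03] op 0.0272 gf 60.2
True
home? 28.52 [ 0.4199 -0.2454  0.0966] [-180.   12.    5.] F [-0.1 -0.8  7.4] T [ 0.06 -0.07 -0.  ] op 0.0273 gf 62.1
```

```bash
python3 - <<'E'
from h import *
arm.grip(.085);st("open")
p,e=tool(T_home(),A);z=R.from_euler('xyz',e,degrees=True).as_matrix()[:,2]
arm.servo_line(p-.13*z,e,speed=.12);arm.reach([.36,-.30,.30],[180,0,0]);st("clear")
im=eyes.snapshot("top");s=eyes.snapshot("scene");cv2.imwrite("pics/top6.png",im);cv2.imwrite("pics/scene6.png",s)
c=lambda im,x,y:cv2.resize(im[y:y+75,x:x+50],None,fx=8,fy=8,interpolation=cv2.INTER_CUBIC)
cv2.imwrite("pics/holder6.png",np.hstack([c(im,290,180),c(s,288,180)]))
t0=cv2.imread("pics/top1.png")
for n,(x,y,w,h) in dict(bowlcup=(160,125,85,60),jar=(190,220,40,40),pot=(250,220,40,40)).items():
    print(n,cv2.absdiff(im,t0)[y:y+h,x:x+w].max())
E
```

```text
open 29.12 [ 0.4196 -0.2452  0.0963] [-180.    12.1    5. ] F [-1.  -0.8 -0.2] T [-0.01 -0.25 -0.  ] op 0.085 gf 0.0
clear 30.94 [ 0.3598 -0.3001  0.3001] [-180.   -0.   -0.] F [ 0.5  0.3 -0.7] T [0.02 0.02 0.02] op 0.0845 gf 0.0
bowlcup 3
jar 3
pot 3
```

View pics/holder6.png

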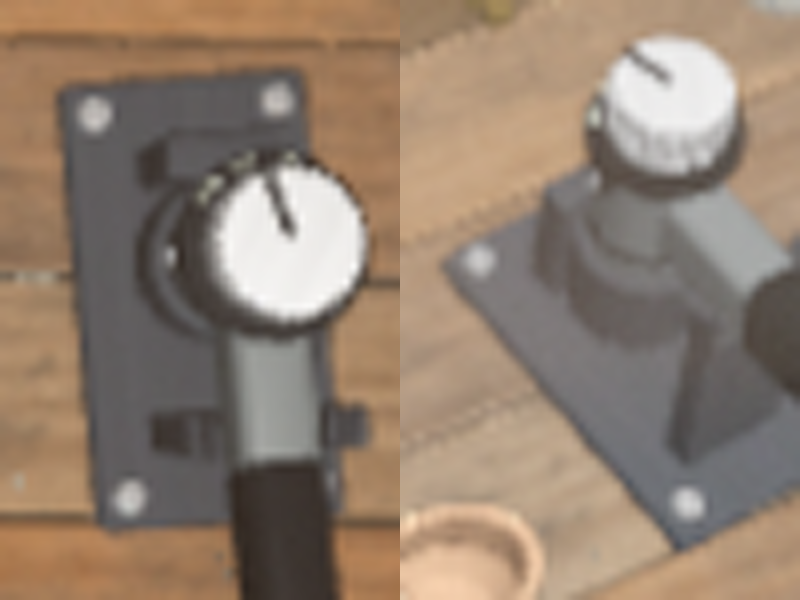

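The thermometer is fully home with the ridge at setting 3 ((270,175)→(290,235)), and the bowl, cup, jar and pot show no change in the pictures. I'm handing in.

```bash
python3 -c "
from bench import arm
print(arm.close_job())"
```

```text
the job is handed in; nothing more can be done
None
```

I set the dial to 3 in the holder, held the lens 15 cm from the middle of the bowl's mouth for over 2 s (aim checked only by camera overlay), put the thermometer back home and let go; the bowl, cup, jar and pot look unmoved, and I handed the job in at about 31 s.

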